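# Press home a row of tube caps and close the block's cover

## Task

The push-in caps on the row of six tubes in the grey tube block are still standing proud, so its cover will not close. Run closed fingertips along the row with a light touch until every cap is fully home, then swing the open cover over and shut it completely. Do not lift or shove the block, and leave everything else on the desk alone.

Things in the scene. Friction and masses are not known exactly. Their poses are not given: they have to be found in the camera images.
- block: grey tube block, loose on rubber feet (1.6 kg, good grip), 66 mm deep (x), 152 mm long (y), 32 mm high, dark metal top at 30 mm. Origin: centre of the underside; x away from the robot to the hinge side (within 0.6 rad), y left along the row, z up. Six tubes at x = -14 mm, y = -55 to 55 mm, 22 mm apart; the rear row of wells is empty. Caps and cover are captive on the block
- row_right (a point): centre of the top of cap_1 (right-hand end of the row) as it will be when fully home: 39 mm above the desk
- row_left (a point): centre of the top of cap_6 (left-hand end of the row) as it will be when fully home: 39 mm above the desk
- hinge (a point): middle of the cover's hinge line, on the rear edge of the block (block x = +34 mm, z = 33 mm); the hinge runs along the block's y
- cover (a joint): cover angle (rad): 0 shut, 1.57 upright, up to 2.0 leaning back, away from the robot. Light grey lid, 68 mm from hinge to front edge, 154 mm long, 8 mm skirt, small lip mid-front (7 mm out); when shut its outer face is 10 mm above the hinge line, 43 mm above the desk. The stiff hinge keeps it where it is left (0.04 N m moves it): push it from behind, over and down until shut
- cap_1 (a joint): how far cap 1 is pressed in (m), block y = -55 mm: 0 is 4 mm proud, 0.004 fully home on a firm stop; stays where left. Cap 1 is rightmost. All caps are white slippery domes 17 mm across, 9 mm tall, upper 5 mm rounded, top 39 mm above the desk when home; each yields at 2 to 3 N, also to a finger sliding level along the row over the domes
- cap_2 (a joint): how far cap 2 is pressed in (m), block y = -33 mm: 0 is 4 mm proud, 0.004 fully home on a firm stop; stays where left
- cap_3 (a joint): how far cap 3 is pressed in (m), block y = -11 mm: 0 is 4 mm proud, 0.004 fully home on a firm stop; stays where left
- cap_4 (a joint): how far cap 4 is pressed in (m), block y = 11 mm: 0 is 4 mm proud, 0.004 fully home on a firm stop; stays where left
- cap_5 (a joint): how far cap 5 is pressed in (m), block y = 33 mm: 0 is 4 mm proud, 0.004 fully home on a firm stop; stays where left
- cap_6 (a joint): how far cap 6 is pressed in (m), block y = 55 mm: 0 is 4 mm proud, 0.004 fully home on a firm stop; stays where left
- tube_rack: bystander: orange microtube rack 52 x 90 x 28 mm; origin at the centre of the underside
- dish: bystander: round culture dish with lid, 62 mm across, 14 mm high; origin at the centre of the underside
- coverslip_box: bystander: small white box with a blue lid, 30 x 30 x 16 mm; origin at the centre of the underside
- dust_cap: bystander: black round dust cap 36 mm across, 12 mm high; origin at the centre of the underside
- mount_bottle: bystander: small brown bottle with a white cap, 26 mm across, 62 mm high; origin at the centre of the underside
- tweezers: bystander: steel tweezers lying flat, 124 x 12 x 8 mm; origin at the middle of the underside, x along them

How it is judged:
On the way:
1. all six caps are home (each within 1 mm of its stop) while the cover still stands open (more than 1 rad) (value of joint each of cap_1, cap_2, cap_3, cap_4, cap_5, cap_6 above 0.003 m and value of joint cover above 1 rad), for 0.2 s.
At the end, for the whole second after the job is handed in: All six caps within 1 mm of fully home, the cover shut to within 0.05 rad (about 3 mm at its front edge), the block standing flat and at rest within 30 mm of where it stood (value of joint each of cap_1, cap_2, cap_3, cap_4, cap_5, cap_6 above 0.003 m and value of joint cover below 0.05 rad and distance of block from where it was at the start of the episode below 0.03 m and angle between block's own z axis and vertical below 0.05 rad and linear speed of block below 0.01 m/s); the robot touches nothing.
It fails at once if the block is lifted (over 10 mm) or tipped (over 0.2 rad) (height (world z) of block above 0.01 m or angle between block's own z axis and vertical above 0.2 rad).
It fails at once if the block is shoved more than 30 mm from its place (distance of block from where it was at the start of the episode above 0.03 m).
It fails at once if the touch is not light: the fingers bear on the block, its caps or its cover with more than 45 N (contact force between the fingers and block above 45 N).
It fails at once if a bystander is moved more than 20 mm (distance of any of tube_rack, dish, coverslip_box, dust_cap, mount_bottle, tweezers from where it was at the start of the episode above 0.02 m).
It also fails if it takes over 58 s, if anything falls off the work surface, if the arm or the gripper's body presses on something with over 40 N, if the wrist force passes 120 N, or if a joint passes its speed limit or range.

## Robot

A 7-joint arm with a two-finger parallel gripper is mounted at the origin on a cart in front of the work surface, level with it; the furniture and walls round the work are solid. World frame = base frame: x ahead of the robot, y to its left, z up, the work surface at z = 0. Lengths are in m, angles in rad, forces in N, time in s.
With the tool pointing down it reaches from about 0.4 to 0.925 m from the base axis. Payload 4.1 kg.
Tool frame: the origin (TCP) lies on the centre line of the jaws, within the pads' length; the fingertips stand 19 mm ahead of it and the grasp point (between the pads) is the TCP (manip.tips_ahead is the distance from the TCP to the fingertips, in m); x points along the fingers, y is the direction in which the jaws open and shut, and the axes are right-handed (so a half turn about x gives the same grasp; the last joint's range is limited). The gripper opens to 85 mm and grips with 20 to 120 N. Pads are 22 mm wide; open, the fingers measure 114 mm over their backs; the gripper's body (76 mm by 85 mm) begins 54 mm behind the grasp point. The pads swing forward as they close: fully open they stand 13 mm farther back than shut.
Start: joints at [-1.253, 0.398, 0.045, 1.537, -0.019, 1.207, -0.051], TCP at [0.263, 0.594, 0.25] pointing down, gripper open.
Joint ranges: [-2.82, 2.82], [-0.49, 2.23], [-1.37, 1.46], [0, 2.46], [-1.36, 4.5], [0.23, 2], [-2.94, 2.94]. Speed limits (rad/s): [2.57, 2.57, 3.14, 3.14, 3.14, 3.14, 3.14].

## Interface

Orientations are given as a unit quaternion [w, x, y, z].
In Python, from rig import telemetry, imaging, manip gives the robot as it stands. The module is installed in compiled form; this text tells all that it offers.
- The arm moves only by the shell command python3 -m jog 'ROWS'. ROWS is JSON, a list that holds one entry, the list of rows, each a list of 7 numbers: the closure, from -1 (fully open) to 1 (shut), then the shift along the world's x, y, z in mm, then the turn, a rotation vector about the world's x, y, z in rad. A call has 1 to 10 rows; each row shifts and turns the commanded pose from where the row before left it; what a row does not reach is not made up. A row lasts 1/10 s, in which the tool goes at most 50 mm and 8.59 degrees, less where a joint would pass 70% of its speed; a pose out of reach is approached as far as the arm can. A call is refused whole if a number of a shift passes 50 or a number of a turn 0.15, either way. A call with a gripper value outside its range is refused whole. The fingers move at their own pace and stop on an object; the grip force is fixed at half the most. Time passes only in rows, so rows that do not move let the fingers close. It gives the time, the measured TCP pose, the force and the opening at its end, in the units of the state.
- telemetry.read_state(): the state, without advancing time (a new reading comes with each control period).
- imaging.get_image(name): name is "side" or "top" or "wrist"; returns (picture, depth): 480x640x3 uint8, red, green, blue; 480x640 float32, m along the optical axis (not along the pixel's ray), 0 where there is no reading.
- imaging.calibration(name): a dict with "fov_y" (degrees; the focal length in pixels is half the picture's height over the tangent of half this angle, whatever the lens; pixels are square), "cx", "cy" (the principal point, pixels), "distortion" ([k1, k2, p1, p2, k3] as OpenCV has them; the pictures are not rectified), "rvec" (rotation vector, rad) and "tvec" (3), from world to camera coordinates, as OpenCV has them; the wrist camera has in their place "mount" (4x4, takes a point from camera to tool coordinates, whose origin is the TCP and whose axes are the tool frame's). Camera axes: x right, y down, z forward; pixel columns grow to the right and rows downward; lengths in m; the calibration is good to about 2 mm. A picture is of the moment at which its call begins: read the wrist's pose just before it. calibration takes no time and is no camera call.
- manip.close_job(): hands the job in, once; it reports no verdict.
The state is a dict: "time": time; "q": joint angles; "dq": joint speeds; "joint_efforts": joint torques, N m; "tool_pos": TCP position; "eef_rot": TCP orientation; "contact_force": force on the tool from outside, world axes, zero at the start; "torque": the same for the moment, N m; "width": finger opening in m.
Only numpy, scipy, OpenCV 4.12 (cv2) and the standard library are available. Lean on these libraries where they do the work, as an engineer would, in place of code of your own. Each camera call takes 0.05 s, during which the arm holds its last target.

## Working session

There is one attempt and no reset: what is moved stays moved. The work goes in short steps, Python scripts to look and compute and a shell command to move; the robot and the scene stay as the last step left them, time stands still between calls to the robot, and variables do not carry over. Pictures are saved under pics/ and viewed, and the job is handed in when it is done.

```bash
mkdir -p pics; python3 - <<'E'
from rig import telemetry, imaging, manip
import cv2,numpy as np
print(telemetry.read_state(), manip.tips_ahead)
for n in ["side","top"]:
    im,d=imaging.get_image(n); cv2.imwrite(f"pics/{n}0.png",im[:,:,::-1]); np.save(f"{n}0.npy",d)
    print(imaging.calibration(n))
print(imaging.calibration("wrist"))
E
```

```text
{'time': 0.0, 'q': array([-1.25303729,  0.3992073 ,  0.04503828,  1.53793144, -0.01872069,
        1.20692173, -0.05069523]), 'dq': array([-2.35331699e-05,  4.73588453e-04,  8.68406450e-04, -4.92320168e-04,
        1.92349589e-04, -5.07584148e-04,  1.12670531e-03]), 'joint_efforts': array([-3.86317279e-04, -4.75130367e+01,  1.36479389e+00, -2.54212940e+01,
        1.17260608e-02,  9.66345076e-03,  1.27394219e-05]), 'tool_pos': array([0.26284101, 0.59379751, 0.24923077]), 'eef_rot': array([ 0.69171085,  0.14553085,  0.69192421, -0.14696177]), 'contact_force': array([-0.05829241,  0.59344756,  0.06650134]), 'torque': array([-0.01555099,  0.06434652,  0.01391336]), 'width': 0.08534641708105782} 0.019
{'fov_y': 45.18025542699061, 'cx': 317.61260763881273, 'cy': 237.81413947338655, 'distortion': array([-0.03227769,  0.        ,  0.        ,  0.        ,  0.        ]), 'rvec': array([ 2.21551743,  0.0766277 , -0.0580758 ]), 'tvec': array([-0.53352285,  0.02486939,  1.02635583])}
{'fov_y': 54.34996370805983, 'cx': 319.16754617902444, 'cy': 241.73730780652488, 'distortion': array([-0.09962795,  0.        ,  0.        ,  0.        ,  0.        ]), 'rvec': array([ 2.18511586, -2.15579371,  0.12724495]), 'tvec': array([-0.02528397,  0.52352441,  0.85039251])}
{'fov_y': 69.13508889065378, 'cx': 316.1049182611375, 'cy': 240.71099011785273, 'distortion': array([-0.05447173,  0.        ,  0.        ,  0.        ,  0.        ]), 'mount': array([[ 1.17485433e-03, -3.14723868e-01,  9.49182546e-01,
        -1.24314796e-01],
       [ 9.99999307e-01,  4.41495991e-04, -1.09136456e-03,
        -1.01177102e-03],
       [-7.55818127e-05,  9.49183171e-01,  3.14724169e-01,
        -7.98631531e-02],
       [ 0.00000000e+00,  0.00000000e+00,  0.00000000e+00,
         1.00000000e+00]])}
```

View pics/side0.png

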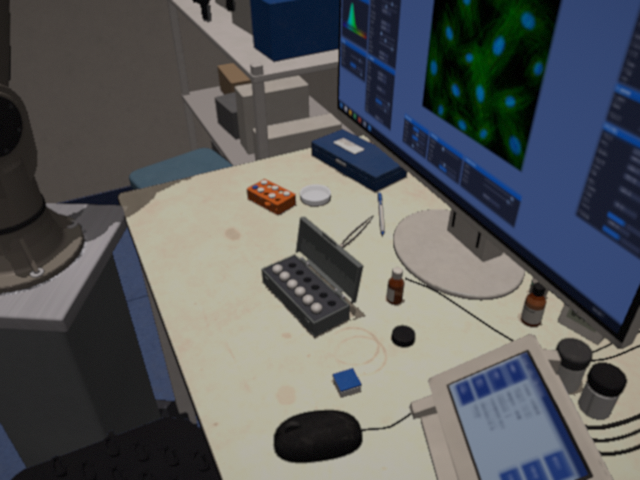

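View pics/top0.png

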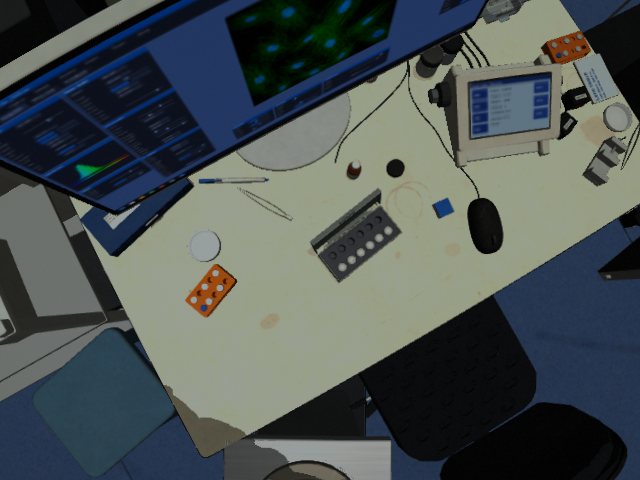

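```bash
python3 - <<'E'
import cv2
a=cv2.imread("pics/top0.png")[170:300,290:420]; cv2.imwrite("pics/topc.png",cv2.resize(a,None,fx=4.6,fy=4.6,interpolation=cv2.INTER_CUBIC))
a=cv2.imread("pics/side0.png")[210:340,250:380]; cv2.imwrite("pics/sidec.png",cv2.resize(a,None,fx=4.6,fy=4.6,interpolation=cv2.INTER_CUBIC))
E
cat > h.py <<'E'
import numpy as np,cv2
from rig import telemetry, imaging, manip
from scipy.spatial.transform import Rotation as R
def K(c):
    f=240/np.tan(np.radians(c["fov_y"]/2)); return np.array([[f,0,c["cx"]],[0,f,c["cy"]],[0,0,1.]])
def ext(name,st=None):
    c=imaging.calibration(name)
    if "mount" in c:
        T=np.eye(4);w,x,y,z=st["eef_rot"];T[:3,:3]=R.from_quat([x,y,z,w]).as_matrix();T[:3,3]=st["tool_pos"];M=T@c["mount"]
        Rc,o=M[:3,:3],M[:3,3]
    else:
        Rw=cv2.Rodrigues(c["rvec"])[0];Rc=Rw.T;o=-Rw.T@c["tvec"]
    return c,Rc,o
def px2z(name,uv,z,st=None):
    c,Rc,o=ext(name,st); n=cv2.undistortPoints(np.array(uv,float).reshape(-1,1,2),K(c),c["distortion"]).reshape(-1,2)
    d=np.c_[n,np.ones(len(n))]@Rc.T
    return o+d*((z-o[2])/d[:,2])[:,None]
def proj(name,P,st=None):
    c,Rc,o=ext(name,st); r=cv2.Rodrigues(Rc.T)[0]
    return cv2.projectPoints(np.array(P,float).reshape(-1,3),r,-Rc.T@o,K(c),c["distortion"])[0].reshape(-1,2)
E
```

```text
(no output)
```

View pics/topc.png

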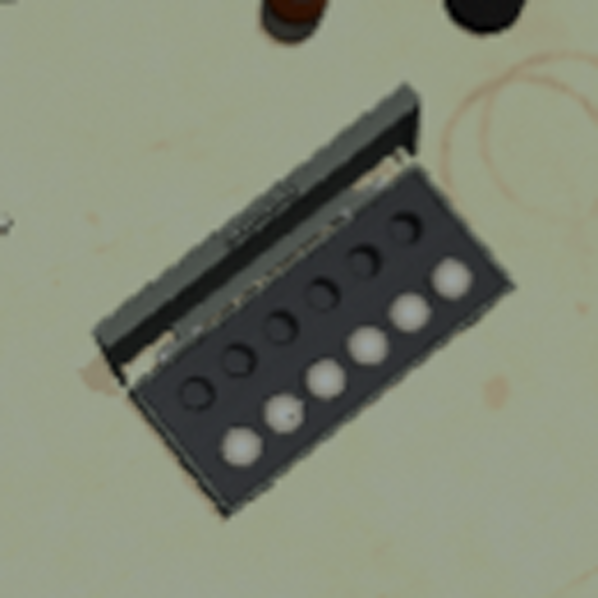

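View pics/sidec.png

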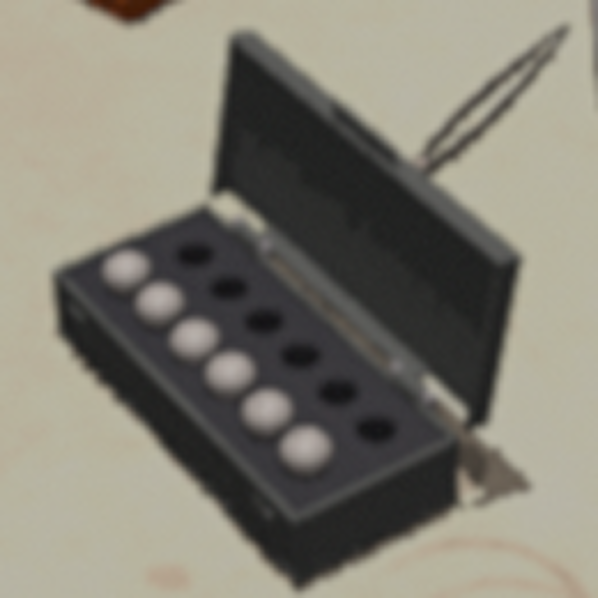

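```bash
python3 - <<'E'
from h import *
def full(p,o,s=4.6): return (np.array(p,float)+.5)/s-.5+o
o=np.array([290,170])
caps=full([(241,447),(284,412),(325,379),(368,345),(409,312),(453,278)],o)
C=px2z("top",caps,0.040); print(C)
Q=px2z("top",full([(228,517),(514,287),(415,165),(127,385)],o),0.032); print(Q)
s=np.array([250,210])
cs=px2z("side",full([(126,269),(160,300),(195,338),(231,370),(267,409),(306,446)],s),0.040);print(cs)
for X in (C,cs):
    v=(X[0]-X[5]); print(np.linalg.norm(v), np.arctan2(-v[0],v[1]), X.mean(0))
v=Q[3]-Q[2];print(np.linalg.norm(v),np.arctan2(-v[0],v[1]),Q.mean(0),np.linalg.norm(Q[0]-Q[3]))
# bystanders
for n,uv,z in [("bottle",(354,170),.03),("dust",(396,168),.012),("box",(444,208),.016),("dish",(205,246),.014),("rack",(211,290),.028),("twz",(266,204),.008),("twz",(292,218),.008)]:
    print(n,px2z("top",[uv],z)[0].round(3))
yaw=np.arctan2(-(C[0]-C[5])[0],(C[0]-C[5])[1])
ex=np.array([np.cos(yaw),np.sin(yaw),0]);
org=C.mean(0)+.014*ex; print("org",org,"hinge",org+.034*ex)
# cover lip estimate: project for cover angles
for a in (1.4,1.57,1.7,1.85,2.0):
    P=[]
    ey=np.array([-ex[1],ex[0],0])
    h=org*[1,1,0]+.034*ex+[0,0,.033]
    # cover front edge outer, at angle a from shut: direction -ex cos a + z sin a ; outer normal
    d=-ex*np.cos(a)+np.array([0,0,np.sin(a)]); n=ex*np.sin(a)+np.array([0,0,np.cos(a)])
    for y in (.077,-.077):
        for t in (0.002,.010): P.append(h+.068*d+t*n+y*ey)
    print(a,((proj("top",P)-o)*4.6).round().tolist(),((proj("side",P)-s)*4.6).round().tolist())
E
```

```text
[[ 0.47665634 -0.06084942  0.04      ]
 [ 0.49095841 -0.07804121  0.04      ]
 [ 0.50449718 -0.09450901  0.04      ]
 [ 0.5185084  -0.11186562  0.04      ]
 [ 0.53216522 -0.128502    0.04      ]
 [ 0.54631601 -0.14645687  0.04      ]]
[[ 0.44874758 -0.05630106  0.032     ]
 [ 0.54406142 -0.17286266  0.032     ]
 [ 0.59412006 -0.13218978  0.032     ]
 [ 0.50165232 -0.01481818  0.032     ]]
[[ 0.47583451 -0.06470787  0.04      ]
 [ 0.48960172 -0.08033893  0.04      ]
 [ 0.50370286 -0.09902561  0.04      ]
 [ 0.51735196 -0.11413307  0.04      ]
 [ 0.53090792 -0.13212033  0.04      ]
 [ 0.54488474 -0.14852598  0.04      ]]
0.11036804892580533 0.6830452006397864 [ 0.51151693 -0.10337069  0.04      ]
0.10859746024657238 0.6890917854566971 [ 0.51038062 -0.1064753   0.04      ]
0.14942013702742526 0.6672700863821404 [ 0.52214535 -0.09404292  0.032     ] 0.06722902404800844
bottle [ 0.663 -0.083  0.03 ]
dust [ 0.673 -0.167  0.012]
box [ 0.594 -0.26   0.016]
dish [0.514 0.2   0.014]
rack [0.43  0.183 0.028]
twz [0.598 0.086 0.008]
twz [0.571 0.035 0.008]
org [ 0.52237609 -0.09453448  0.04      ] hinge [ 0.54874833 -0.07307511  0.04      ]
1.4 [[138.0, 392.0], [125.0, 375.0], [456.0, 141.0], [443.0, 125.0]] [[180.0, 51.0], [199.0, 40.0], [450.0, 286.0], [470.0, 273.0]]
1.57 [[119.0, 368.0], [106.0, 351.0], [437.0, 118.0], [423.0, 101.0]] [[208.0, 38.0], [227.0, 30.0], [480.0, 270.0], [500.0, 260.0]]
1.7 [[105.0, 350.0], [91.0, 333.0], [422.0, 100.0], [408.0, 85.0]] [[229.0, 31.0], [248.0, 26.0], [502.0, 261.0], [522.0, 254.0]]
1.85 [[88.0, 330.0], [76.0, 314.0], [405.0, 81.0], [391.0, 67.0]] [[253.0, 27.0], [271.0, 25.0], [527.0, 255.0], [546.0, 251.0]]
2.0 [[73.0, 311.0], [61.0, 297.0], [388.0, 65.0], [375.0, 52.0]] [[276.0, 27.0], [293.0, 28.0], [550.0, 253.0], [567.0, 253.0]]
```

```bash
python3 - <<'E'
from h import *
st=telemetry.read_state();w,x,y,z=st["eef_rot"];M=R.from_quat([x,y,z,w]).as_matrix();print(M.round(3))
yaw=.68;ey=np.array([-np.sin(yaw),np.cos(yaw),0])
for s in(1,-1):
    X=np.array([0,0,-1.]);Y=s*ey;T=np.c_[X,Y,np.cross(X,Y)]
    print(R.from_matrix(T@M.T).as_rotvec())
E
```

```text
[[-0.001  0.405  0.914]
 [-0.002  0.914 -0.405]
 [-1.    -0.002  0.   ]]
[1.84280391e-03 3.57449855e-04 1.09673283e+00]
[ 4.07117086e-04 -2.09885931e-03 -2.04485889e+00]
```

```bash
python3 -m jog '[[[1,14,-39,0,0,0,0.1],[1,14,-39,0,0,0,0.1],[1,14,-39,0,0,0,0.1],[1,14,-39,0,0,0,0.1],[1,14,-39,0,0,0,0.1]]]'; python3 -c "
from rig import telemetry as t;print(t.read_state()['q'])"
```

```text
time: 0.6
tool_pos: [0.3333, 0.3974, 0.2499]
eef_rot: [0.706, -0.031, 0.707, 0.031]
contact_force: [0.5, 0.1, -0.2]
width: 0.012
[-0.99326253  0.16452709  0.04265343  1.84772176 -0.00766984  1.13018335
  0.71043333]
```

```bash
python3 -m jog '[[[1,14,-39,0,0,0,0.1],[1,14,-39,0,0,0,0.1],[1,14,-39,0,0,0,0.1],[1,14,-39,0,0,0,0.1],[1,14,-39,0,0,0,0.1],[1,14,-39,0,0,0,0.1],[1,14,-39,0,0,0,0],[1,14,-39,0,0,0,0],[1,14,-39,0,0,0,0],[1,0,0,0,0,0,0]]]'; python3 -c "
from rig import telemetry as t;print(t.read_state()['q'])"
```

```text
time: 1.6
tool_pos: [0.4601, 0.0421, 0.2504]
eef_rot: [0.667, -0.234, 0.668, 0.233]
contact_force: [0.2, -0.1, -0.3]
width: 0.0001
[-0.52834494  0.05721794  0.35851652  1.97285599 -0.01942563  1.11497307
  2.08200467]
```

```bash
python3 -m jog '[[[1,10,-36,0,0,0,0],[1,10,-36,0,0,0,0],[1,10,-36,0,0,0,0],[1,10,-36,0,0,0,0],[1,0,0,0,0,0,0]]]'; python3 - <<'E'
from h import *
st=telemetry.read_state();print(st["q"],st["time"]);w,x,y,z=st["eef_rot"];M=R.from_quat([x,y,z,w]).as_matrix();print(M.round(4),st["tool_pos"])
im,d=imaging.get_image("wrist");cv2.imwrite("pics/w1.png",im[:,:,::-1]);np.savez("w1.npz",d=d,p=st["tool_pos"],r=st["eef_rot"])
E
```

```text
time: 2.1
tool_pos: [0.4992, -0.1009, 0.2504]
eef_rot: [0.667, -0.235, 0.667, 0.233]
contact_force: [-1.4, -0.4, 1.1]
width: 0.0
[-0.32759851  0.15904275  0.49537046  1.87811251 -0.0801347   1.12370764
  2.44312359] 2.1
[[ 3.000e-04 -6.251e-01  7.806e-01]
 [-3.200e-03  7.806e-01  6.251e-01]
 [-1.000e+00 -2.700e-03 -1.800e-03]] [ 0.49923292 -0.10088992  0.25035887]
```

View pics/w1.png

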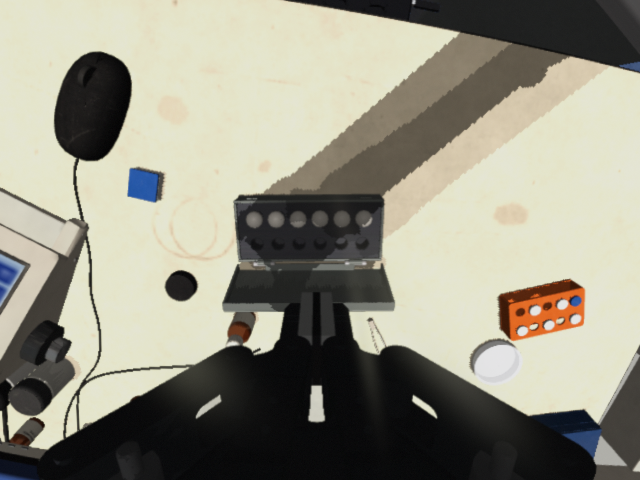

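```bash
python3 - <<'E'
import cv2
a=cv2.imread("pics/w1.png")[180:320,215:405]; cv2.imwrite("pics/w1c.png",cv2.resize(a,None,fx=4,fy=4,interpolation=cv2.INTER_CUBIC))
E
```

```text
(no output)
```

View pics/w1c.png

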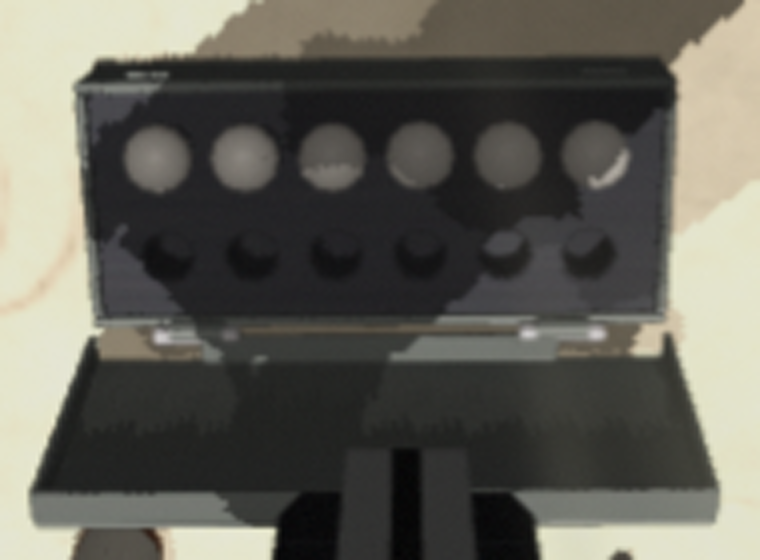

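```bash
cat >> h.py <<'E'
def ld(f):
    q=np.load(f);return {"tool_pos":q["p"],"eef_rot":q["r"]},q["d"]
E
python3 - <<'E'
from h import *
st,d=ld("w1.npz")
uv=(np.array([(157,158),(245,158),(332,157),(420,156),(508,155),(595,155)])+.5)/4-.5+[215,180]
C=px2z("wrist",uv,.040,st);print(C.round(4))
v=C[5]-C[0];print(np.linalg.norm(v),np.arctan2(-v[0],v[1]),C.mean(0))
c,Rc,o=ext("wrist",st)
n=cv2.undistortPoints(uv.reshape(-1,1,2),K(c),c["distortion"]).reshape(-1,2)
dd=np.array([d[int(round(b)),int(round(a))] for a,b in uv]);print((o+np.c_[n*dd[:,None],dd]@Rc.T).round(4))
# cover edge
uv=(np.array([(32,492),(718,490),(100,325),(662,318)])+.5)/4-.5+[215,180]
for a,b in uv:
    a=int(round(a));b=int(round(b))
    for k in (2,5,-3):
        nn=cv2.undistortPoints(np.array([[[a+2.*(1 if a<300 else -1),b+k]]],float),K(c),c["distortion"])[0,0];D=d[b+k,a+2*(1 if a<300 else -1)]
        print((o+Rc@(np.r_[nn,1]*D)).round(4))
E
```

```text
[[ 0.5442 -0.1469  0.04  ]
 [ 0.5305 -0.1298  0.04  ]
 [ 0.5168 -0.1131  0.04  ]
 [ 0.5029 -0.0962  0.04  ]
 [ 0.4891 -0.0794  0.04  ]
 [ 0.4756 -0.0626  0.04  ]]
0.10872842732353624 0.6833137093485893 [ 0.50983611 -0.10467767  0.04      ]
[[ 0.5435 -0.1469  0.0421]
 [ 0.5299 -0.1299  0.042 ]
 [ 0.5162 -0.1134  0.0422]
 [ 0.5027 -0.0964  0.0411]
 [ 0.4887 -0.08    0.0426]
 [ 0.4754 -0.063   0.0417]]
[ 0.6047 -0.1224  0.1011]
[ 0.6078 -0.1206  0.1001]
[ 0.6037 -0.1246  0.0959]
[ 0.5116 -0.0073  0.0998]
[ 0.5137 -0.0054  0.1002]
[ 0.509  -0.0084  0.0955]
[ 0.608  -0.1266  0.0011]
[ 6.116e-01 -1.244e-01  2.000e-04]
[ 0.5899 -0.1319  0.0304]
[ 0.5076 -0.0059  0.0016]
[ 0.5104 -0.0033  0.0013]
[ 0.4979 -0.021   0.0304]
```

```bash
python3 -m jog '[[[1,-12,19,-30,0,0,0],[1,-12,19,-30,0,0,0],[1,0,0,-30,0,0,0],[1,0,0,-30,0,0,0],[1,0,0,-30,0,0,0],[1,0,0,-20,0,0,0],[1,0,0,-5,0,0,0],[1,0,0,-5,0,0,0],[1,0,0,0,0,0,0],[1,0,0,0,0,0,0]]]'; python3 - <<'E'
from h import *
im,d=imaging.get_image("wrist");cv2.imwrite("pics/w2.png",im[:,:,::-1])
E
```

```text
time: 3.15
tool_pos: [0.4759, -0.0573, 0.0712]
eef_rot: [0.667, -0.237, 0.666, 0.237]
contact_force: [-0.5, -0.9, 0.1]
width: 0.0
```

View pics/w2.png

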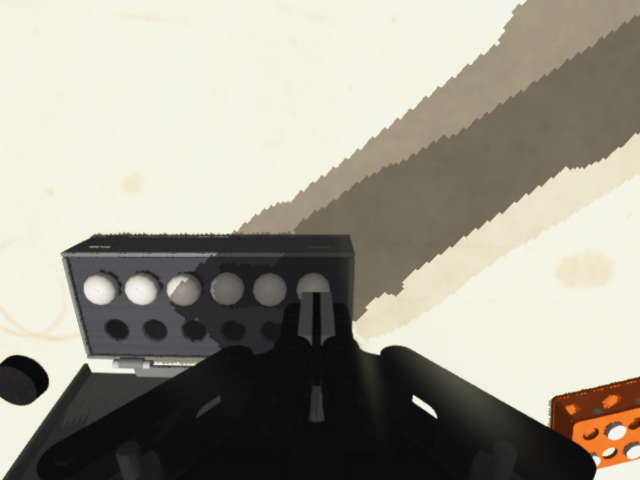

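```bash
python3 -m jog '[[[1,0,-5,-4,0,0,0],[1,0,0,-3,0,0,0],[1,0,0,0,0,0,0],[1,0,0,0,0,0,0]]]'; python3 -m jog '[[[1,0,0,-1,0,0,0],[1,0,0,-1,0,0,0],[1,0,0,0,0,0,0]]]'
```

```text
time: 3.6
tool_pos: [0.475, -0.0627, 0.0633]
eef_rot: [0.666, -0.237, 0.666, 0.237]
contact_force: [0.7, -1.0, -0.5]
width: 0.0002
time: 3.9
tool_pos: [0.475, -0.0625, 0.0612]
eef_rot: [0.666, -0.237, 0.666, 0.237]
contact_force: [0.2, 0.5, 0.1]
width: -0.0002
```

```bash
python3 -m jog '[[[1,0,0,-1,0,0,0],[1,0,0,-1,0,0,0],[1,0,0,0,0,0,0]]]';python3 -m jog '[[[1,0,0,-1,0,0,0],[1,0,0,0,0,0,0]]]';python3 -m jog '[[[1,0,0,-0.5,0,0,0],[1,0,0,0,0,0,0]]]'
```

```text
time: 4.2
tool_pos: [0.4752, -0.0626, 0.0594]
eef_rot: [0.666, -0.237, 0.666, 0.237]
contact_force: [0.0, -0.2, 0.3]
width: 0.0001
time: 4.4
tool_pos: [0.4753, -0.0626, 0.0584]
eef_rot: [0.666, -0.237, 0.666, 0.237]
contact_force: [-0.6, 0.7, 2.0]
width: -0.0002
time: 4.6
tool_pos: [0.4752, -0.0626, 0.0578]
eef_rot: [0.666, -0.237, 0.666, 0.237]
contact_force: [0.2, -0.5, 1.7]
width: -0.0
```

```bash
for i in 1; do python3 -m jog '[[[1,0,0,-0.5,0,0,0],[1,0,0,0,0,0,0]]]';python3 -m jog '[[[1,0,0,-0.5,0,0,0],[1,0,0,0,0,0,0]]]';python3 -m jog '[[[1,0,0,-0.5,0,0,0],[1,0,0,0,0,0,0]]]'; done
```

```text
time: 4.8
tool_pos: [0.4753, -0.0626, 0.0576]
eef_rot: [0.666, -0.237, 0.666, 0.237]
contact_force: [-0.8, 1.0, 3.9]
width: 0.0003
time: 5.0
tool_pos: [0.4753, -0.0626, 0.0575]
eef_rot: [0.666, -0.237, 0.666, 0.237]
contact_force: [-1.9, -0.1, 8.8]
width: -0.0001
time: 5.2
tool_pos: [0.4753, -0.0626, 0.0574]
eef_rot: [0.666, -0.236, 0.666, 0.237]
contact_force: [-2.6, 1.0, 12.9]
width: 0.0001
```

```bash
python3 -m jog '[[[1,1.3,-1.6,0.3,0,0,0],[1,1.3,-1.6,0,0,0,0],[1,1.3,-1.6,0,0,0,0],[1,1.3,-1.6,0,0,0,0],[1,1.3,-1.6,0,0,0,0]]]';python3 -m jog '[[[1,1.3,-1.6,0,0,0,0],[1,1.3,-1.6,0,0,0,0],[1,1.3,-1.6,0,0,0,0],[1,1.3,-1.6,0,0,0,0],[1,1.3,-1.6,0,0,0,0],[1,1.3,-1.6,0,0,0,0]]]'
```

```text
time: 5.7
tool_pos: [0.4802, -0.0678, 0.0569]
eef_rot: [0.665, -0.235, 0.667, 0.239]
contact_force: [-5.3, 7.8, 11.4]
width: 0.0002
time: 6.3
tool_pos: [0.4892, -0.0784, 0.0575]
eef_rot: [0.666, -0.236, 0.666, 0.238]
contact_force: [-2.1, 2.6, 11.6]
width: -0.0002
```

```bash
python3 -m jog '[[[1,1.7,-2.1,0,0,0,0],[1,1.7,-2.1,0,0,0,0],[1,1.7,-2.1,0,0,0,0],[1,1.7,-2.1,0,0,0,0]]]';python3 -m jog '[[[1,1.7,-2.1,0,0,0,0],[1,1.7,-2.1,0,0,0,0],[1,1.7,-2.1,0,0,0,0],[1,1.7,-2.1,0,0,0,0]]]';python3 -m jog '[[[1,1.7,-2.1,0,0,0,0],[1,1.7,-2.1,0,0,0,0],[1,1.7,-2.1,0,0,0,0],[1,1.7,-2.1,0,0,0,0]]]'
```

```text
time: 6.7
tool_pos: [0.4954, -0.087, 0.0566]
eef_rot: [0.666, -0.236, 0.667, 0.238]
contact_force: [-1.8, 2.8, 4.0]
width: 0.0003
time: 7.1
tool_pos: [0.5031, -0.0958, 0.0575]
eef_rot: [0.666, -0.236, 0.666, 0.238]
contact_force: [-1.7, 2.8, 10.0]
width: 0.0001
time: 7.5
tool_pos: [0.5084, -0.1024, 0.0569]
eef_rot: [0.665, -0.235, 0.667, 0.24]
contact_force: [-3.2, 3.2, 9.1]
width: -0.0004
```

```bash
python3 -m jog '[[[1,1.7,-2.1,0,0,0,0],[1,1.7,-2.1,0,0,0,0],[1,1.7,-2.1,0,0,0,0],[1,1.7,-2.1,0,0,0,0]]]';python3 -m jog '[[[1,1.7,-2.1,0,0,0,0],[1,1.7,-2.1,0,0,0,0],[1,1.7,-2.1,0,0,0,0],[1,1.7,-2.1,0,0,0,0]]]';python3 -m jog '[[[1,1.7,-2.1,0,0,0,0],[1,1.7,-2.1,0,0,0,0],[1,1.7,-2.1,0,0,0,0],[1,1.7,-2.1,0,0,0,0]]]';python3 -m jog '[[[1,1.7,-2.1,0,0,0,0],[1,1.7,-2.1,0,0,0,0],[1,1.7,-2.1,0,0,0,0],[1,1.7,-2.1,0,0,0,0]]]';python3 -m jog '[[[1,1.7,-2.1,0,0,0,0],[1,1.7,-2.1,0,0,0,0],[1,1.7,-2.1,0,0,0,0],[1,1.7,-2.1,0,0,0,0]]]'
```

```text
time: 7.9
tool_pos: [0.5166, -0.1124, 0.0575]
eef_rot: [0.666, -0.236, 0.666, 0.238]
contact_force: [-3.0, 2.8, 11.3]
width: 0.0001
time: 8.3
tool_pos: [0.5227, -0.1205, 0.0568]
eef_rot: [0.666, -0.236, 0.667, 0.238]
contact_force: [-2.6, 4.6, 5.3]
width: -0.0
time: 8.7
tool_pos: [0.5302, -0.1293, 0.0575]
eef_rot: [0.666, -0.236, 0.666, 0.238]
contact_force: [-3.7, 4.6, 10.0]
width: -0.0002
time: 9.1
tool_pos: [0.5363, -0.1373, 0.0569]
eef_rot: [0.666, -0.236, 0.667, 0.238]
contact_force: [-3.2, 5.3, 6.6]
width: 0.0001
time: 9.5
tool_pos: [0.5439, -0.1462, 0.0575]
eef_rot: [0.666, -0.236, 0.666, 0.238]
contact_force: [-2.9, 5.2, 11.9]
width: 0.0001
```

```bash
python3 -m jog '[[[1,0,0,10,0,0,0],[1,0,0,30,0,0,0],[1,-10,10,40,0,0,0],[1,-12,16,40,0,0,0],[1,-12,16,40,0,0,0],[1,0,0,20,0,0,0],[1,0,0,0,0,0,0],[1,0,0,0,0,0,0]]]'; python3 - <<'E'
from h import *
st=telemetry.read_state()
im,d=imaging.get_image("wrist");a=im[:,:,::-1];cv2.imwrite("pics/w3.png",a);np.savez("w3.npz",d=d,p=st["tool_pos"],r=st["eef_rot"])
P=[[.5442,-.1469,.039],[.4756,-.0626,.039]];print(proj("wrist",P,st))
x,y=proj("wrist",P,st).mean(0);x=int(x);y=int(y);cv2.imwrite("pics/w3c.png",cv2.resize(a[y-45:y+95,x-100:x+100],None,fx=4,fy=4,interpolation=cv2.INTER_CUBIC));print(x-100,y-45)
im,d=imaging.get_image("side");cv2.imwrite("pics/s3c.png",cv2.resize(im[210:340,250:380,::-1],None,fx=4.6,fy=4.6,interpolation=cv2.INTER_CUBIC))
E
```

```text
time: 10.3
tool_pos: [0.5096, -0.1057, 0.2365]
eef_rot: [0.666, -0.237, 0.666, 0.237]
contact_force: [-0.0, 0.2, -0.4]
width: -0.0002
[[261.38990425 216.56976539]
 [375.4535179  216.61945678]]
218 171
```

View pics/w3c.png

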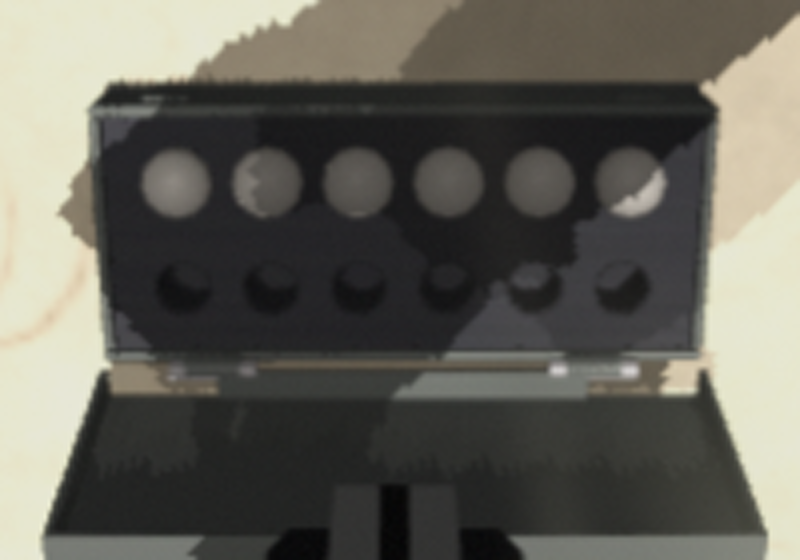

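View pics/s3c.png

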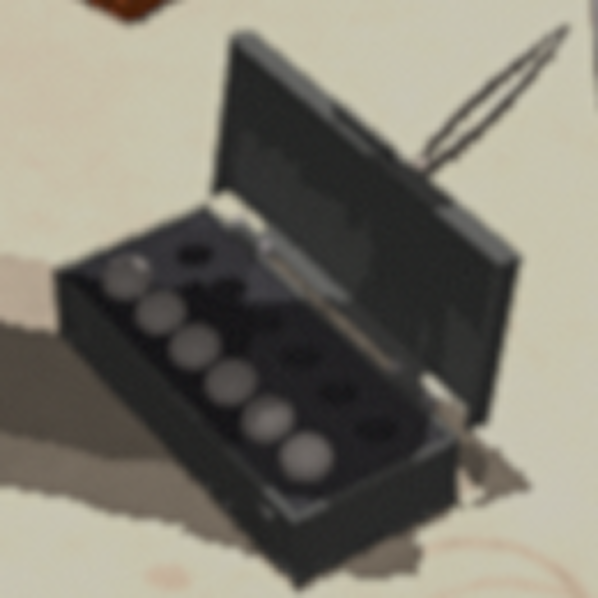

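```bash
python3 - <<'E'
from h import *
st,d=ld("w3.npz")
c,Rc,o=ext("wrist",st)
ex=np.array([.776,.631,0])
for n in (("w1.npz"),("w3.npz")):
  st,d=ld(n);c,Rc,o=ext("wrist",st)
  vv,uu=np.mgrid[170:300,190:420]
  uv=np.c_[uu.ravel(),vv.ravel()].astype(float)
  m=cv2.undistortPoints(uv.reshape(-1,1,2),K(c),c["distortion"]).reshape(-1,2)
  D=d[170:300,190:420].ravel();P=o+np.c_[m*D[:,None],D]@Rc.T
  out=[]
  for k in range(6):
    cc=np.array([.5442,-.1469])+(np.array([.4756,-.0626])-[.5442,-.1469])*k/5
    s=np.hypot(*(P[:,:2]-cc).T)<.003
    out.append(np.median(P[s,2]))
  top=P[(np.abs((P[:,:2]-[.521,-.096])@ex[:2])<.006)&(P[:,2]>.02)&(P[:,2]<.04)]
  print(n,np.round(out,4),"top",np.median(top[:,2]))
E
```

```text
w1.npz [0.042  0.0419 0.0423 0.0412 0.0422 0.0414] top 0.03065360383454513
w3.npz [0.0396 0.0396 0.0395 0.0394 0.0389 0.0393] top 0.03060114818724416
```

```bash
python3 - <<'E'
from h import *
d=np.load("top0.npy");c,Rc,o=ext("top")
vv,uu=np.mgrid[0:480,0:640];uv=np.c_[uu.ravel(),vv.ravel()].astype(float)
m=cv2.undistortPoints(uv.reshape(-1,1,2),K(c),c["distortion"]).reshape(-1,2);D=d.ravel()
P=(o+np.c_[m*D[:,None],D]@Rc.T)[D>0]
s=(P[:,2]>.13)&(np.abs(P[:,1])<.35)&(P[:,0]>.3)
for y in np.arange(-.3,.35,.05):
    q=P[s&(abs(P[:,1]-y)<.025)]
    if len(q): i=q[:,0].argmin();print(round(y,2),q[i].round(3), "zmin",q[q[:,2].argmin()].round(3))
E
```

```text
-0.3 [ 0.898 -0.275  0.151] zmin [ 0.907 -0.288  0.13 ]
-0.25 [ 0.869 -0.225  0.153] zmin [ 0.898 -0.271  0.13 ]
-0.2 [ 0.84  -0.175  0.168] zmin [ 0.856 -0.2    0.13 ]
-0.15 [ 0.811 -0.126  0.152] zmin [ 0.839 -0.171  0.13 ]
-0.1 [ 0.782 -0.075  0.182] zmin [ 0.803 -0.108  0.13 ]
-0.05 [ 0.752 -0.025  0.152] zmin [ 0.783 -0.073  0.13 ]
-0.0 [0.725 0.024 0.152] zmin [ 0.743 -0.004  0.13 ]
0.05 [0.696 0.074 0.147] zmin [0.701 0.069 0.13 ]
0.1 [0.668 0.125 0.142] zmin [0.686 0.095 0.13 ]
0.15 [0.638 0.175 0.16 ] zmin [0.643 0.168 0.13 ]
0.2 [0.609 0.225 0.16 ] zmin [0.629 0.193 0.13 ]
0.25 [0.58  0.274 0.162] zmin [0.611 0.225 0.13 ]
0.3 [0.553 0.324 0.146] zmin [0.568 0.299 0.13 ]
```

```bash
python3 -m jog '[[[1,23,21,0,0,0,0],[1,23,21,0,0,0,0],[1,23,21,0,0,0,0],[1,0,0,-20,0,0,0],[1,0,0,-30,0,0,0],[1,0,0,0,0,0,0],[1,0,0,0,0,0,0]]]'; python3 - <<'E'
from h import *
im,d=imaging.get_image("side");cv2.imwrite("pics/s4.png",im[:,:,::-1])
E
```

```text
time: 11.1
tool_pos: [0.578, -0.0429, 0.1855]
eef_rot: [0.665, -0.236, 0.667, 0.237]
contact_force: [-0.4, 0.4, 0.8]
width: -0.0
```

View pics/s4.png

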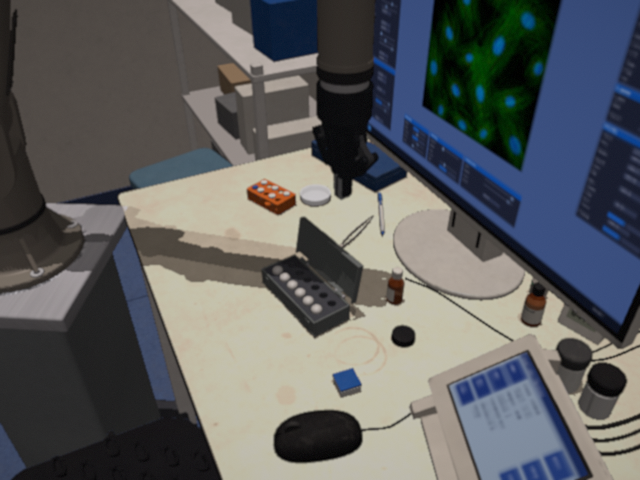

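```bash
python3 -m jog '[[[1,0,0,-25,0,0,0],[1,0,0,-25,0,0,0],[1,0,0,-25,0,0,0],[1,0,0,-15,0,0,0],[1,0,0,0,0,0,0],[1,0,0,0,0,0,0]]]'; python3 - <<'E'
from h import *
im,d=imaging.get_image("side");cv2.imwrite("pics/s5.png",cv2.resize(im[130:340,230:440,::-1],None,fx=2.8,fy=2.8,interpolation=cv2.INTER_CUBIC))
E
```

```text
time: 11.75
tool_pos: [0.5798, -0.0427, 0.0978]
eef_rot: [0.667, -0.237, 0.666, 0.237]
contact_force: [0.9, -0.2, 0.8]
width: 0.0001
```

View pics/s5.png

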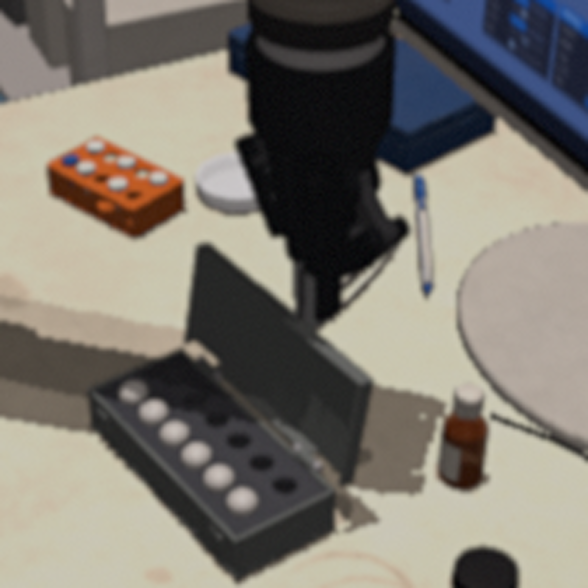

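```bash
python3 -m jog '[[[1,-3.9,-3.1,0,0,0,0],[1,-3.9,-3.1,0,0,0,0],[1,-3.9,-3.1,0,0,0,0],[1,-3.9,-3.1,0,0,0,0]]]';python3 -m jog '[[[1,-3.9,-3.1,0,0,0,0],[1,-3.9,-3.1,0,0,0,0],[1,-3.9,-3.1,0,0,0,0],[1,-3.9,-3.1,0,0,0,0],[1,0,0,0,0,0,0]]]'; python3 - <<'E'
from h import *
im,d=imaging.get_image("side");cv2.imwrite("pics/s6.png",cv2.resize(im[130:340,230:440,::-1],None,fx=2.8,fy=2.8,interpolation=cv2.INTER_CUBIC))
E
```

```text
time: 12.2
tool_pos: [0.5633, -0.0551, 0.0972]
eef_rot: [0.667, -0.237, 0.666, 0.237]
contact_force: [0.8, 0.6, 0.7]
width: -0.0001
time: 12.7
tool_pos: [0.5465, -0.068, 0.0964]
eef_rot: [0.666, -0.236, 0.667, 0.237]
contact_force: [0.3, -0.8, 0.0]
width: -0.0
```

View pics/s6.png

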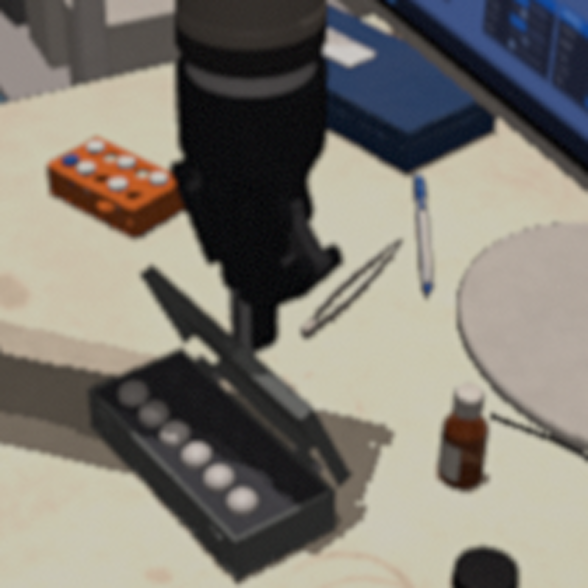

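```bash
python3 -m jog '[[[1,-3.8,-3,0,0,0,0],[1,-3.8,-3,0,0,0,0],[1,-3.8,-3,0,0,0,0],[1,-3.5,-2.9,-2.4,0,0,0],[1,-3.5,-2.9,-2.4,0,0,0],[1,-3.5,-2.9,-2.4,0,0,0]]]';python3 -m jog '[[[1,-2.8,-2.3,-3.8,0,0,0],[1,-2.8,-2.3,-3.8,0,0,0],[1,-2.8,-2.3,-3.8,0,0,0],[1,0,0,0,0,0,0]]]'; python3 - <<'E'
from h import *
im,d=imaging.get_image("side");cv2.imwrite("pics/s7.png",cv2.resize(im[130:340,230:440,::-1],None,fx=2.8,fy=2.8,interpolation=cv2.INTER_CUBIC))
E
```

```text
time: 13.35
tool_pos: [0.5254, -0.0852, 0.0892]
eef_rot: [0.666, -0.237, 0.666, 0.237]
contact_force: [0.1, 0.2, 0.8]
width: 0.0002
time: 13.75
tool_pos: [0.5162, -0.0923, 0.0773]
eef_rot: [0.666, -0.236, 0.667, 0.237]
contact_force: [-1.1, 0.1, -0.1]
width: 0.0004
```

View pics/s7.png

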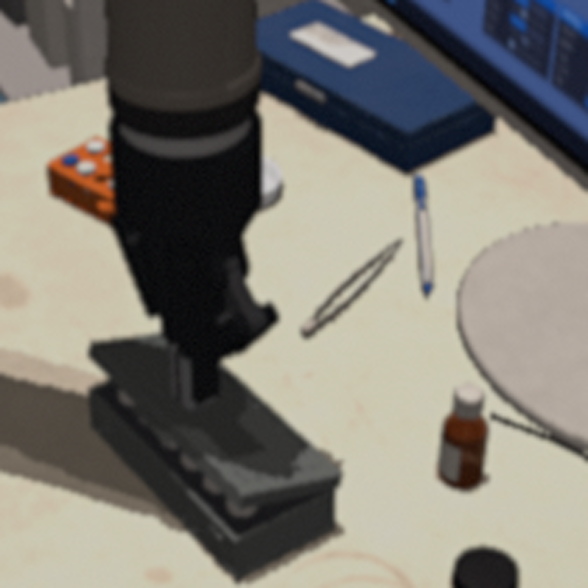

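```bash
python3 -m jog '[[[1,-2,-1.5,-3,0,0,0],[1,-2,-1.5,-3,0,0,0],[1,-1,-1,-3,0,0,0],[1,0,0,-2,0,0,0],[1,0,0,0,0,0,0]]]';python3 -m jog '[[[1,0,0,-2,0,0,0],[1,0,0,-1,0,0,0],[1,0,0,0,0,0,0]]]';python3 -m jog '[[[1,0,0,-1,0,0,0],[1,0,0,0,0,0,0]]]'
```

```text
time: 14.3
tool_pos: [0.512, -0.0958, 0.0667]
eef_rot: [0.666, -0.237, 0.667, 0.237]
contact_force: [0.1, 0.9, -0.4]
width: -0.0001
time: 14.6
tool_pos: [0.5123, -0.0957, 0.0639]
eef_rot: [0.666, -0.237, 0.666, 0.237]
contact_force: [-0.1, -0.2, -0.1]
width: -0.0002
time: 14.8
tool_pos: [0.5123, -0.0958, 0.063]
eef_rot: [0.666, -0.237, 0.666, 0.237]
contact_force: [-0.2, -0.2, -0.5]
width: -0.0001
```

```bash
python3 -m jog '[[[1,0,0,-1,0,0,0],[1,0,0,0,0,0,0]]]';python3 -m jog '[[[1,0,0,-0.7,0,0,0],[1,0,0,0,0,0,0]]]';python3 -m jog '[[[1,0,0,-0.7,0,0,0],[1,0,0,0,0,0,0]]]'
```

```text
time: 15.0
tool_pos: [0.5124, -0.0958, 0.0621]
eef_rot: [0.666, -0.237, 0.666, 0.237]
contact_force: [-0.5, 0.5, 0.8]
width: 0.0002
time: 15.2
tool_pos: [0.5124, -0.0958, 0.062]
eef_rot: [0.666, -0.237, 0.666, 0.237]
contact_force: [-1.1, 0.2, 6.3]
width: -0.0002
time: 15.4
tool_pos: [0.5125, -0.0959, 0.0619]
eef_rot: [0.666, -0.236, 0.666, 0.237]
contact_force: [-3.0, 1.0, 11.5]
width: -0.0004
```

```bash
python3 -m jog '[[[1,0,0,-0.6,0,0,0],[1,0,0,0,0,0,0]]]';python3 -m jog '[[[1,0,0,5,0,0,0],[1,0,0,15,0,0,0],[1,0,0,30,0,0,0],[1,0,0,40,0,0,0],[1,-12,-10,40,0,0,0],[1,-20,-16,40,0,0,0],[1,-20,-16,10,0,0,0],[1,0,0,0,0,0,0],[1,0,0,0,0,0,0]]]'; python3 - <<'E'
from h import *
st=telemetry.read_state()
im,d=imaging.get_image("wrist");a=im[:,:,::-1];cv2.imwrite("pics/w8.png",a);np.savez("w8.npz",d=d,p=st["tool_pos"],r=st["eef_rot"])
im,d2=imaging.get_image("side");cv2.imwrite("pics/s8.png",cv2.resize(im[190:340,230:380,::-1],None,fx=4,fy=4,interpolation=cv2.INTER_CUBIC))
c,Rc,o=ext("wrist",st)
vv,uu=np.mgrid[0:480,0:640];uv=np.c_[uu.ravel(),vv.ravel()].astype(float)
m=cv2.undistortPoints(uv.reshape(-1,1,2),K(c),c["distortion"]).reshape(-1,2);D=d.ravel();P=o+np.c_[m*D[:,None],D]@Rc.T
ex=np.array([.776,.631]);ey=np.array([-.631,.776]);h=np.array([.5471,-.0744])
b=(P[:,:2]-h)@ex;yy=(P[:,:2]-h)@ey
for x in range(-80,10,6):
    s=(abs(b*1000-x)<3)&(abs(yy)<.06)&(D>0)&(P[:,2]<.12)
    if s.sum(): print(x,s.sum(),np.median(P[s,2]).round(4))
E
```

```text
time: 15.6
tool_pos: [0.5125, -0.0959, 0.0618]
eef_rot: [0.666, -0.236, 0.666, 0.237]
contact_force: [-5.1, 1.6, 15.5]
width: 0.0002
time: 16.5
tool_pos: [0.4602, -0.1378, 0.2402]
eef_rot: [0.667, -0.236, 0.666, 0.237]
contact_force: [0.5, 0.5, -0.7]
width: 0.0001
-80 615 0.0006
-74 669 0.0008
-68 2070 0.0203
-62 694 0.0435
-56 687 0.0442
-50 670 0.044
-44 650 0.0442
-38 644 0.0441
-32 614 0.0442
-26 495 0.0443
-20 445 0.0442
-14 330 0.0442
-8 247 0.044
-2 223 0.0436
4 10 0.0429
```

View pics/w8.png

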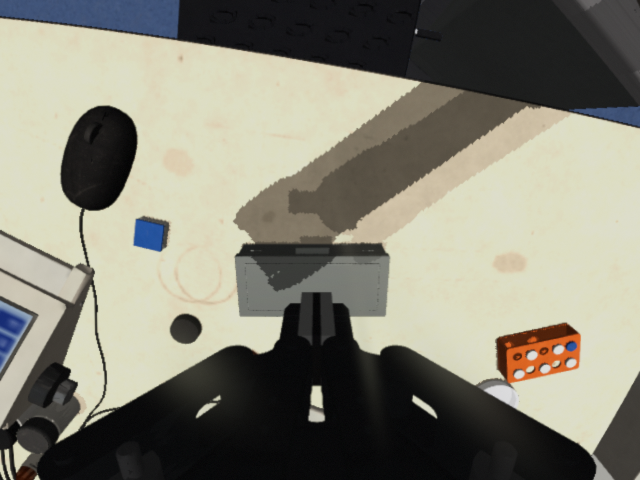

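View pics/s8.png

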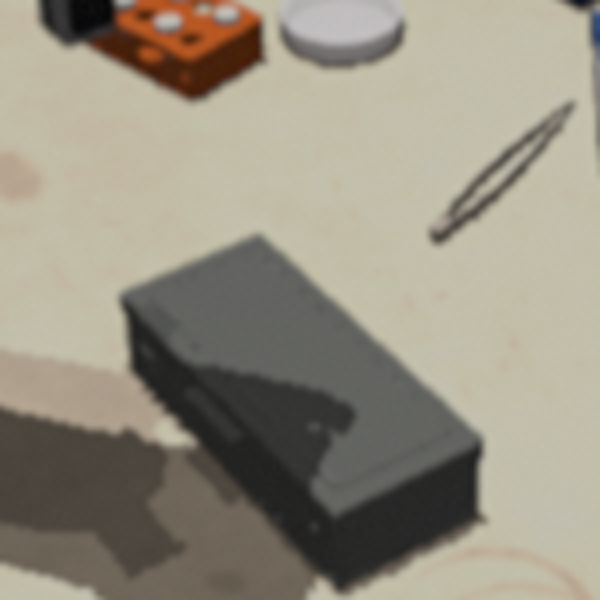

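The cover is flat to within 0.3 mm from rear to front, there is no gap in the side view, and the arm is clear, so I'm handing in.

```bash
python3 -c "
from rig import manip;print(manip.close_job())"
```

```text
the job is handed in; nothing more can be done
None
```

All six caps were pressed home with the cover still open. Then I swung the cover over from behind, pressed it shut and handed the job in at about 16.6 s of the 58 s allowed; no verdict was reported.

- **Caps:** I pressed cap 6 to its stop, then slid closed fingertips along the row to cap 1. The tool stood at 57.5 mm over every cap. Readings reached about 13 N on the first cap and up to about 15 N in total during the slide, against the 45 N limit. The wrist depth picture afterwards put the cap tops at 38.9–39.6 mm (39 mm is home).
- **Cover:** The last press read about 16 N. The depth picture then showed the outer face level at about 44 mm with no slope between hinge and front edge. The side view showed no gap.
- **Block and bystanders:** In the side view the block had not visibly moved or tipped. None of the bystanders visible in the last pictures had visibly moved. I checked these by eye, not by measuring. The robot was clear of everything at the end.

**Disagreements:**
- The depth pictures read about 0.6 mm high on the block's metal top and about 1 mm high on the cover, within the stated 2 mm calibration.
- They showed the caps dropping only about 2–3 mm, not the full 4 mm. On cap 6, I first felt contact about 2 mm above the stop. I relied on the firm stop and the final heights instead.

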